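Release the gauge-cabinet drawer with the release rod

ROBOT

A 6-joint arm with a two-finger parallel gripper is mounted at the origin on the work surface. World frame = base frame: x ahead of the robot, y to its left, z up, the work surface at z = 0. Lengths are in m, angles in rad, forces in N, time in s.
With the tool pointing down it reaches from about 0.375 to 0.9 m from the base axis. Payload 3.1 kg.
Tool frame: the origin (TCP) lies between the finger pads; the fingertips stand 22 mm ahead of it and the grasp point (between the pads) lies 3 mm ahead of it; z points along the fingers, y is the line along which they close (so a half turn about z gives the same grasp; the last joint's range is limited). The gripper opens to 87 mm and grips with 3 to 60 N. Pads are 19 mm wide; open, the fingers measure 117 mm over their backs; the gripper's body (75 mm by 190 mm) begins 51 mm behind the grasp point.
Start: joints at [-0.178, 0.527, 1.433, -0, 1.181, -0.178], TCP at [0.625, 0, 0.245] pointing down, gripper open.
Joint ranges: [-3.08, 3.08], [-0.75, 2.2], [0.22, 2.44], [-1.43, 4.57], [0, 2.65], [-2.85, 2.85]. Speed limits (rad/s): [2.79, 2.79, 3.14, 3.14, 3.14, 3.14].

INTERFACE

Orientations are given as a unit quaternion [x, y, z, w].
In Python, from rig import get_obs, camera, get_calibration, hand_in, cut_out gives the robot as it stands.
- The arm moves only by the shell command python3 -m inch 'ROWS' [OPENING] [FORCE]. ROWS is JSON, one flat list of numbers, 6 for each row, row after row: the shift along the tool's x, y, z scaled (see below), then the turn, a rotation vector about the tool's x, y, z scaled (see below). A call has 1 to 20 rows; each row is the pose to reach, as a shift and turn from the pose commanded when the call began, along the tool's axes at that moment; what a row does not reach only later rows make up. The controller multiplies each number of a shift by 0.08 m and each number of a turn by 90 degrees. A row lasts 1/12 s, in which the tool goes at most 41.7 mm and 7.16 degrees, less where a joint would pass 70% of its speed; a pose out of reach is approached as far as the arm can. A call with a number of a shift or a turn outside -1 to 1 is refused whole. A call with a gripper value outside its range is refused whole. OPENING is the finger opening in mm, from 0 to 87, set as the call begins (- or left out, the last holds). The fingers move at their own pace and stop on an object; FORCE is the grip in N (left out, the last holds). Time passes only in rows, so rows that repeat a pose let the fingers close. It gives the time, the measured TCP pose, the force, the opening and the grip force at its end, in the units of the state.
- get_obs(): the state, without advancing time (a new reading comes with each control period).
- camera(name): name is "scene" or "side" or "wrist"; returns the picture (420x560x3 uint8, red, green, blue); there is no depth.
- get_calibration(name): a dict with "vertical_fov" (degrees; the focal length in pixels is half the picture's height over the tangent of half this angle, whatever the lens; pixels are square), "cx", "cy" (the principal point, pixels), "T" (4x4, takes a point from camera to world coordinates). Camera axes: x right, y down, z forward; pixel columns grow to the right and rows downward; lengths in m; the calibration is good to about 2 mm. A picture is of the moment at which its call begins: read the wrist's pose just before it. get_calibration takes no time and is no camera call; for the wrist camera it gives the pose at the moment of the call.
- hand_in(): hands the job in; it is judged then, once.
Trained networks look in the newest picture that a camera, given by its name, has taken for a name from the list of things; names that differ only in an ending like _2 or _b are one class to them, and where a whole thing is asked for, a point or a joint stands for the part that bears it (a point fixed in the world has none). Each returns a list of dicts, best first, with "conf" (0 to 1); they miss things now and then, are a little off and sometimes report something else, mostly with a low value. They report only what shows in the picture. A call takes as long as a camera call. They do not tell look-alikes from the thing itself.
- cut_out(camera, thing): "region" (420x560 bool, what is visible of it) and "bbox" ([left, top, right, bottom] in pixels, round what is visible of it).
The state is a dict: "time": time; "q": joint angles; "joint_velocities": joint speeds; "joint_torque": joint torques, N m; "position": TCP position; "tool_rot": TCP orientation; "ft_force": force on the tool from outside, world axes, zero at the start; "moment": the same for the moment, N m; "grip_width": finger opening in m; "grip_force": force on a finger pad.
Only numpy, scipy, OpenCV 4.12 (cv2) and the standard library are available. Lean on these libraries where they do the work, as an engineer would, in place of code of your own. Each camera call takes 0.05 s, during which the arm holds its last target. There are 200 camera calls.

TASK

The drawer of the little gauge cabinet is held by a hidden spring tab under the slot in its cover. Take the release rod from its fork rack, feel through the slot with its tip for the tab and press it down, without ramming the rod against the cabinet, until the drawer springs open. Then hang the rod upright back in its fork, leave the drawer open and do not disturb the gauges and the ring lying around.

Things in the scene. Friction and masses are not known exactly. Their poses are not given: they have to be found in the camera images.
- cabinet: Grey sheet-steel gauge cabinet, fixed to the bench, 160 (x) by 220 (y) by 100 mm high, bright steel cover. Origin: centre of its underside; x points from the drawer front to the back, y along the slot, z up. The one slot in the cover is 14 mm wide (x) and 110 mm long (y), centred at x = +30, y = 0.
- slot (a point): Centre of the slot, on the cover's top face, 100 mm above the bench; axes as the cabinet's. Two blocks alike in look and size (14 mm along y, tops 20 mm below the cover's top) stand in the channel below: the sprung latch tab and a rigid rib. One is centred at y = -40 to -12 mm, the other at +12 to +40 mm; which is which and where exactly changes and is not reported: feel for it.
- channel (a point): Centre of the closed channel's rigid floor, 34 mm under the slot; the channel is as wide and long as the slot. The tab yields straight down: about 3 N starts it, about 6 N has it 5 mm down, where the latch lets go; 9 mm (about 8.5 N) is its stop. The rib does not yield.
- drawer (a joint): Drawer in the cabinet's lower front, white panel without a handle, flush when shut. Value in m: 0 shut and latched, grows as it slides out of the front (towards the cabinet's -x); once the latch lets go a spring drives it to its stop at 0.050 within about half a second.
- rack: Aluminium fork rack fixed to the bench, base 90 mm square. Two level prongs, 20 mm wide (y), 48 mm long, 16 mm apart, upper faces 90 mm above the bench; the gap is open to the rack's -x, closed by the upright at x = +18 mm. Nothing rises above the prongs. Origin: centre of the base's underside, yaw as the prongs; the rod hangs over the origin.
- rod: Release rod, about 0.13 kg, hanging upright in the fork by its collar. Origin at the lower tip, z up the rod: round steel shaft 9 mm thick from 0 to 60 mm, collar 34 mm across from 60 to 65, square black grip 24 by 24 mm (sides along the rod's x and y) from 65 to 120. In the fork its tip is 30 mm above the bench and its yaw within 0.15 rad of the rack's.
- rod_tip (a point): Lower tip of the rod (the rod's origin).
- bearing_ring: Loose dark steel ring, 64 mm outside, 24 mm high, flat on the bench. Leave alone.
- micrometer: Loose outside micrometer lying on the bench, about 155 mm long along its x, 18 mm high. Leave alone.
- plug_gauge: Loose steel plug gauge standing on its 40 mm end, 84 mm high. Leave alone.
Things that resemble listed ones, but are neither listed nor needed, are in the scene too. What is shaped like the rod but green or red is not meant.

How it is judged:
By the outcome, as a careful person would: the job done as asked, in the order asked, and still so for the second after the job is handed in, with the robot touching nothing.
It also fails if it takes over 64 s, if anything falls off the work surface, if the arm or the gripper's body presses on something with over 40 N, if the wrist force passes 120 N, or if a joint passes its speed limit or range.

## Working session

There is one attempt and no reset: what is moved stays moved. The work goes in short steps, Python scripts to look and compute and a shell command to move; the robot and the scene stay as the last step left them, time stands still between calls to the robot, and variables do not carry over. Pictures are saved under pics/ and viewed, at most 10 in all, crops included, and the job is handed in when it is done.

```bash
ls; mkdir -p pics; python3 - <<'E'
from rig import *
import cv2,numpy as np
a=camera("scene");b=camera("side")
for n in("scene","side"):
    c=get_calibration(n);print(n,c["vertical_fov"],c["cx"],c["cy"],np.round(c["T"],3).tolist())
    for t in("cabinet","rack","rod","drawer","bearing_ring","micrometer","plug_gauge"):
        for d in cut_out(n,t)[:4]: print(t,round(d["conf"],2),d["bbox"])
cv2.imwrite("pics/a.png",cv2.resize(np.hstack([a,b])[:,:,::-1],(800,300),interpolation=cv2.INTER_AREA))
cv2.imwrite("pics/s.png",cv2.resize(a[:,:,::-1],(784,588)))
o=get_obs();print(o)
E
```

```text
pics
scene 47.2020350083156 282.40637964196173 204.86077218292505 [[-0.081, 0.575, -0.814, 1.562], [0.997, 0.037, -0.074, 0.073], [-0.013, -0.817, -0.576, 0.769], [0.0, 0.0, 0.0, 1.0]]
cabinet 0.88 [183.7, 182.2, 281.2, 252.4]
cabinet 0.3 [131.5, 188.5, 155.9, 211.2]
rack 0.57 [343.5, 194.2, 384.8, 242.9]
rod 0.91 [414.6, 200.2, 429.1, 238.1]
rod 0.77 [361.6, 177.8, 372.3, 206.0]
drawer 0.37 [361.1, 175.5, 372.2, 205.7]
bearing_ring 0.93 [131.0, 190.3, 157.6, 209.6]
bearing_ring 0.59 [342.7, 191.7, 387.2, 242.5]
bearing_ring 0.31 [182.5, 181.1, 279.2, 252.9]
micrometer 0.9 [445.3, 185.2, 500.6, 208.2]
plug_gauge 0.9 [282.7, 252.6, 300.3, 288.6]
side 44.85647283148891 284.87568830766133 213.50096127758877 [[-0.921, -0.292, 0.256, 0.247], [-0.388, 0.686, -0.615, 0.842], [0.004, -0.666, -0.746, 1.092], [0.0, 0.0, 0.0, 1.0]]
cabinet 0.68 [270.3, 145.6, 336.8, 228.9]
rack 0.96 [241.4, 260.1, 291.7, 305.0]
rod 0.73 [256.1, 246.0, 274.1, 273.7]
rod 0.7 [224.2, 292.6, 242.4, 322.1]
rod 0.52 [221.5, 233.3, 237.1, 264.5]
drawer 0.36 [241.9, 258.8, 291.7, 306.2]
bearing_ring 0.61 [356.3, 138.7,
[... 159 characters left out ...]
0.8, 'q': array([-1.78520062e-01,  5.27416451e-01,  1.43264814e+00,  8.04113432e-06,
        1.18139260e+00, -1.78505959e-01]), 'joint_velocities': array([ 0.00088489,  0.00048973, -0.00038066,  0.00064345,  0.0010283 ,
        0.00033739]), 'joint_torque': array([-1.07188621e-04, -4.39950907e+01, -1.76978803e+01,  6.35003415e-02,
        5.03239373e-02, -2.48482996e-05]), 'position': array([6.25009786e-01, 1.73017184e-05, 2.44616335e-01]), 'tool_rot': array([7.07112845e-01, 7.07100714e-01, 4.16850505e-05, 5.35174319e-05]), 'ft_force': array([-0.25940746, -0.30531018, -1.25307147]), 'moment': array([-0.00597774,  0.00082707,  0.04030639]), 'grip_force': 0.0, 'grip_width': 0.0868637988863042}
```

View pics/s.png

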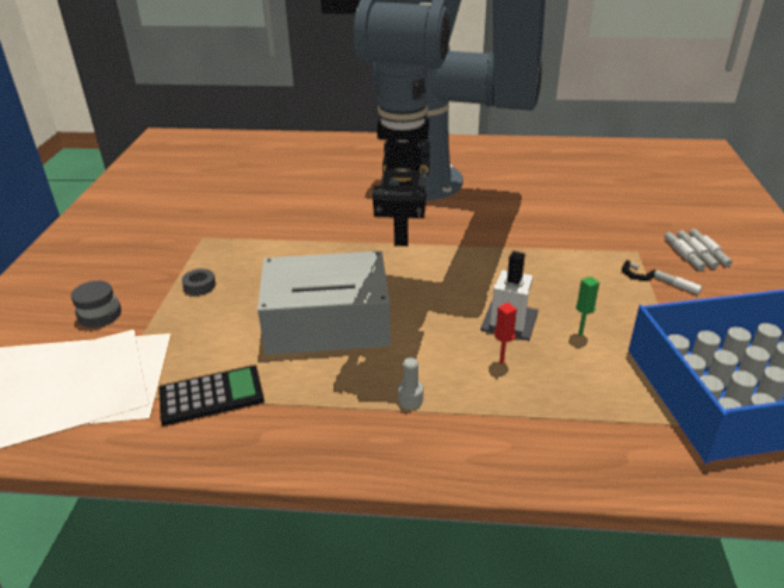

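The scene view (shown at 1.4x) has three rod-like things: black grip in the white fork at (366,190), green at (420,218) and red at (361,231) in original pixels. The black one in the fork fits; I'll check it in an enlarged crop. The cabinet's slot is at about (231,206), nearer the camera, so the drawer front faces the robot.

```bash
cat > h.py <<'E'
from rig import *
import numpy as np,cv2
def ray(cal,u,v):
    f=210/np.tan(np.radians(cal["vertical_fov"])/2);T=np.array(cal["T"])
    return T[:3,3],T[:3,:3]@np.array([(u-cal["cx"])/f,(v-cal["cy"])/f,1])
def onz(cal,u,v,z):
    o,d=ray(cal,u,v);return np.round((o+d*(z-o[2])/d[2])[:2],4)
def proj(cal,p):
    f=210/np.tan(np.radians(cal["vertical_fov"])/2);T=np.array(cal["T"])
    q=T[:3,:3].T@(np.array(p)-T[:3,3]);return np.array([cal["cx"]+f*q[0]/q[2],cal["cy"]+f*q[1]/q[2]])
E
python3 - <<'E'
from h import *
S=get_calibration("scene");D=get_calibration("side")
print("rod top",onz(S,368,181,.15),onz(D,265,253,.15))
print("slot",onz(S,209,207,.1),onz(S,253,205,.1))
for p in[(188,202),(276,198),(272,182),(189,185)]:print("cov",onz(S,*p,.1))
print("ring",onz(S,142,198,.024),"plug",onz(S,293,286,0),onz(S,293,258,.084),"red",onz(S,361,222,.15),"green",onz(S,420,202,.15),onz(S,416,239,0.03))
a=camera("scene");b=camera("side")
x=cv2.resize(a[160:300,170:450],(800,400),interpolation=cv2.INTER_CUBIC)[:,:400*2]
y=cv2.resize(b[130:340,200:400],(400,420),interpolation=cv2.INTER_CUBIC)
c=np.zeros((600,800,3),np.uint8);c[:,:400]=cv2.resize(a[165:255,330:390],(400,600),interpolation=cv2.INTER_CUBIC);c[:420,400:]=y
cv2.imwrite("pics/c.png",c[:,:,::-1])
E
```

```text
rod top [0.5746 0.1902] [0.5656 0.1965]
slot [ 0.6361 -0.1889] [ 0.621  -0.0839]
cov [ 0.6185 -0.2447]
cov [ 0.5876 -0.0311]
cov [ 0.515  -0.0482]
cov [ 0.5425 -0.2608]
ring [ 0.5003 -0.4131] plug [0.7877 0.0237] [0.7886 0.0237] red [0.739  0.1651] green [0.6559 0.3006] [0.6391 0.3115]
```

View pics/c.png

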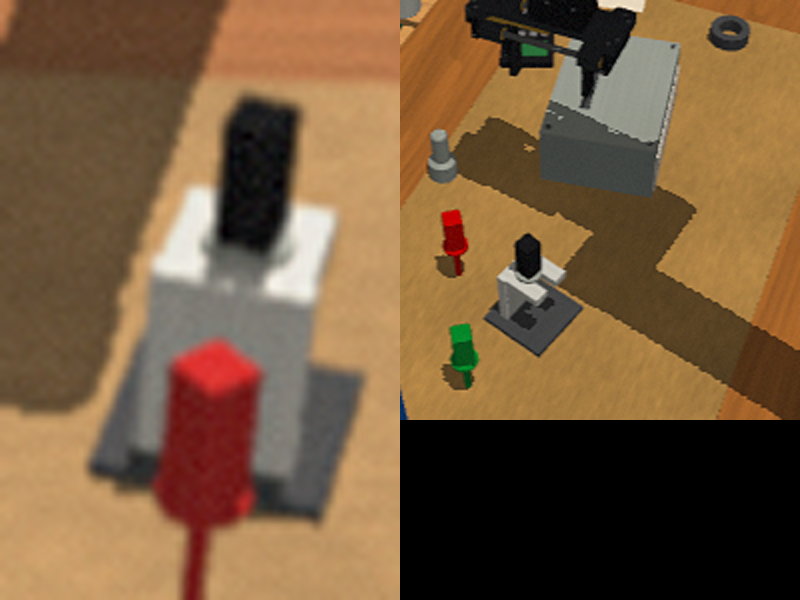

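Confirmed: the black rod stands in the fork (prongs open towards the robot), at about (0.57, 0.193). Red and green stand loose apart. Now I check what the wrist camera sees.

```bash
python3 - <<'E'
from h import *
a=camera("wrist");c=get_calibration("wrist");print(np.round(c["T"],3).tolist(),c["vertical_fov"],c["cx"],c["cy"])
print(proj(c,(.57,.193,.15)),proj(c,(.625,-.137,.1)))
E
python3 -m inch '[0.6,-0.2,0, 0,0,0, 1,-0.4,0, 0,0,0, 1,-0.4,0,0,0,0, 1,-0.4,0,0,0,0]'
python3 -m inch '[0.5,-0.2,0, 0,0,0, 1,-0.4,-0.3,0,0,0, 1,-0.4,-0.3,0,0,0,1,-0.4,-0.3,0,0,0,1,-0.4,-0.3,0,0,0]'
python3 - <<'E'
from h import *
a=camera("wrist");c=get_calibration("wrist");print(np.round(c["T"],3).tolist())
print(proj(c,(.57,.193,.15)))
for t in("rod","rack"):
    for d in cut_out("wrist",t):print(t,d["conf"],d["bbox"])
cv2.imwrite("pics/w1.png",a[:,:,::-1])
E
```

```text
[[1.0, 0.001, 0.001, 0.626], [0.001, -0.966, -0.258, 0.071], [0.001, 0.258, -0.966, 0.386], [0.0, 0.0, 0.0, 1.0]] 60.32525937045878 284.895181005108 213.95694645195272
[ 181.80695915 -114.13813135] [283.34315  354.140201]
time: 1.28
position: [0.5917, 0.0823, 0.2446]
tool_rot: [0.706, 0.708, -0.0, -0.0]
ft_force: [0.8, -1.3, -1.0]
grip_width: 0.0873
grip_force: 0.0
time: 1.7
position: [0.562, 0.1593, 0.269]
tool_rot: [0.707, 0.707, 0.0, 0.001]
ft_force: [-0.6, -0.6, -0.2]
grip_width: 0.0869
grip_force: 0.0
[[1.0, 0.0, 0.002, 0.563], [0.001, -0.966, -0.259, 0.23], [0.002, 0.259, -0.966, 0.409], [0.0, 0.0, 0.0, 1.0]]
[294.3941009  170.85760055]
rod 0.75 [310.3, 1.1, 356.9, 36.6]
rod 0.66 [389.1, 161.3, 454.7, 207.3]
rod 0.62 [277.3, 142.8, 321.3, 190.6]
rack 0.95 [244.0, 104.5, 340.8, 201.7]
```

View pics/w1.png

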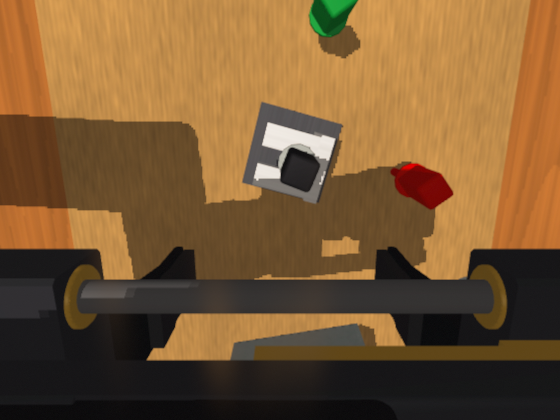

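The wrist view shows the rack at (292,153), turned about -14° (bottom edge (244,184) to (319,203)). The black grip's top is at about (300,171), red is at (425,185) and green at (333,12).

```bash
python3 - <<'E'
from h import *
c=get_calibration("wrist");a=cv2.imread("pics/w1.png")
r=[d for d in cut_out("wrist","rod") if 270<d["bbox"][0]<285][0]["region"] if 0 else None
m=(a.max(2)<45).astype(np.uint8);m[:,:270]=0;m[:,335:]=0;m[:140]=0;m[200:]=0
n,l,s,ce=cv2.connectedComponentsWithStats(m);i=1+s[1:,4].argmax();print(s[i],ce[i])
p=cv2.findContours((l==i).astype(np.uint8),0,1)[0][0];R=cv2.minAreaRect(p);B=cv2.boxPoints(R);print(R);print(B)
ap=cv2.approxPolyDP(p,4,True)[:,0];print(ap.tolist())
def box(x,y,yaw,z):
    C,S=np.cos(yaw),np.sin(yaw)
    return [proj(c,(x+C*u-S*v,y+S*u+C*v,z)) for u,v in((-.012,-.012),(.012,-.012),(.012,.012),(-.012,.012))]
# fit: silhouette hull of grip
from scipy.optimize import minimize
M=(l==i)
def cost(q):
    h=cv2.convexHull(np.float32(box(*q,.15)+box(*q,.095)))
    k=np.zeros(M.shape,np.uint8);cv2.fillConvexPoly(k,np.int32(np.round(h*16)),1,shift=4)
    return (k.astype(bool)^M).sum()
best=min(((minimize(cost,(.57,.193,y),method="Nelder-Mead",options=dict(initial_simplex=[(.565,.188,y-.1),(.575,.188,y),(.57,.198,y+.1),(.57,.193,y+.15)]))) for y in(-.4,-.25,-.1)),key=lambda r:r.fun);print(best.x,best.fun,M.sum())
q=np.float32([onz(c,*p,0.006) for p in((244,184),(319,203),(342,125),(264,103))]);print("rack base",q.mean(0),np.linalg.norm(q[0]-q[1]),np.arctan2(*(q[1]-q[0])[::-1]))
E
```

```text
[ 281  148   38   43 1149] [299.07571802 169.58833768]
((299.2069091796875, 169.48275756835938), (34.16794204711914, 36.02489471435547), 21.801406860351562)
[[276.65518 179.86206]
 [290.03452 146.41379]
 [321.75864 159.10345]
 [308.3793  192.55173]]
[[291, 148], [281, 180], [308, 190], [318, 163]]
[ 0.5730948   0.19235063 -0.27992757] 249.0 1149
rack base [0.570875 0.189725] 0.08799455 -0.25269622
```

```bash
python3 -m inch '[0.2,0.07,0,0,0,0.07, 0.41,0.15,0.25,0,0,0.14, 0.41,0.15,0.55,0,0,0.21, 0.41,0.15,0.75,0,0,0.21, 0.41,0.15,0.75,0,0,0.21, 0.41,0.15,0.75,0,0,0.21]'
python3 - <<'E'
from h import *
a=camera("wrist");c=get_calibration("wrist")
print(proj(c,(.573,.193,.15)),[d["bbox"] for d in cut_out("wrist","rod")])
cv2.imwrite("pics/w2.png",a[:,:,::-1])
E
```

```text
time: 2.35
position: [0.5728, 0.1916, 0.2072]
tool_rot: [0.814, 0.581, -0.001, -0.001]
ft_force: [0.4, 0.7, -0.0]
grip_width: 0.0871
grip_force: 0.0
[281.90213239 243.17456719] [[232.6, 0.4, 287.8, 62.3], [396.5, 165.4, 480.8, 221.1], [260.3, 192.6, 309.9, 261.9]]
```

View pics/w2.png

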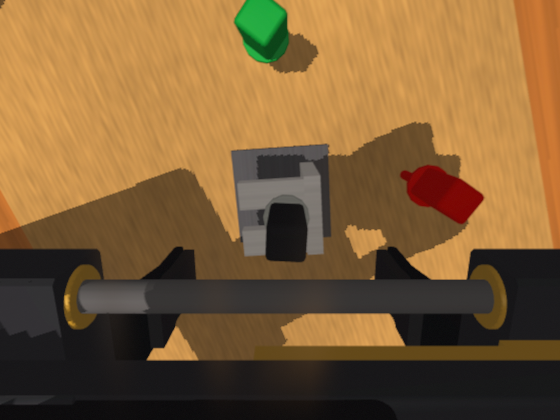

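The aligned wrist view shows the grip top at about (287,243), 2 mm right of the prediction. I correct by that, then go down and grip.

```bash
python3 -m inch '[0,0.03,0.3,0,0,0, 0,0.03,0.6,0,0,0, 0,0.03,0.85,0,0,0, 0,0.03,0.96,0,0,0, 0,0.03,0.96,0,0,0]'
python3 -m inch '[0,0,0,0,0,0, 0,0,0,0,0,0, 0,0,0,0,0,0, 0,0,0,0,0,0, 0,0,0,0,0,0, 0,0,0,0,0,0,0,0,0,0,0,0,0,0,0,0,0,0]' 10 40
```

```text
time: 2.87
position: [0.5747, 0.1916, 0.1308]
tool_rot: [0.814, 0.581, -0.001, -0.001]
ft_force: [-0.1, -0.2, 0.2]
grip_width: 0.0871
grip_force: 0.0
time: 3.53
position: [0.5753, 0.1921, 0.1319]
tool_rot: [0.814, 0.581, 0.0, 0.0]
ft_force: [0.2, 0.3, -0.2]
grip_width: 0.0416
grip_force: 0.0
```

```bash
python3 -m inch '[0,0,0,0,0,0, 0,0,0,0,0,0, 0,0,0,0,0,0, 0,0,0,0,0,0, 0,0,0,0,0,0, 0,0,0,0,0,0,0,0,0,0,0,0]' 10 40
```

```text
time: 4.12
position: [0.575, 0.192, 0.1316]
tool_rot: [0.814, 0.581, -0.0, -0.0]
ft_force: [0.3, 0.5, -0.1]
grip_width: 0.0239
grip_force: 40.0
```

```bash
python3 -m inch '[0,0,-0.3,0,0,0, 0,0,-0.65,0,0,0, 0,0,-1,0,0,0, 0,0,-1,0,0,-0.07, 0,0,-1,0,0,-0.14, 0,0,-1,0,0,-0.21, 0,0,-1,0,0,-0.3,0,0,-1,0,0,-0.3]'
python3 -m inch '[-0.4,-0.01,-0.25,0,0,0, -0.8,-0.02,-0.4,0,0,0, -1,-0.02,-0.4,0,0,0,-1,-0.02,-0.4,0,0,0]'
python3 -m inch '[-0.5,-0.01,0,0,0,0, -1,-0.02,0,0,0,0, -1,-0.02,0,0,0,0]'
python3 -m inch '[-0.5,-0.01,0,0,0,0, -1,-0.02,0,0,0,0, -1,-0.02,0,0,0,0]'
python3 -m inch '[-0.5,-0.01,0,0,0,0, -1,-0.02,0,0,0,0, -1,-0.02,0,0,0,0]'
python3 -m inch '[-0.4,-0.01,0,0,0,0, -0.8,-0.02,0,0,0,0, -0.8,-0.02,0,0,0,0, -0.8,-0.02,0,0,0,0]'
python3 - <<'E'
from h import *
a=camera("wrist");c=get_calibration("wrist")
print(proj(c,(.628,-.137,.1)),[(d["bbox"],d["conf"]) for d in cut_out("wrist","cabinet")])
print(np.round(c["T"],3).tolist())
cv2.imwrite("pics/w3.png",a[:,:,::-1])
E
```

```text
time: 4.78
position: [0.5752, 0.192, 0.2115]
tool_rot: [0.654, 0.756, -0.0, -0.0]
ft_force: [0.3, -0.3, -1.4]
grip_width: 0.0237
grip_force: 40.0
time: 5.12
position: [0.5864, 0.1093, 0.2446]
tool_rot: [0.658, 0.753, 0.0, 0.002]
ft_force: [-0.4, 0.2, -1.8]
grip_width: 0.0239
grip_force: 40.0
time: 5.37
position: [0.5961, 0.0274, 0.2434]
tool_rot: [0.658, 0.753, -0.001, 0.002]
ft_force: [0.7, -0.1, -1.1]
grip_width: 0.0234
grip_force: 40.0
time: 5.62
position: [0.606, -0.0525, 0.2434]
tool_rot: [0.658, 0.753, -0.001, 0.002]
ft_force: [-0.0, 0.3, -0.5]
grip_width: 0.0237
grip_force: 40.0
time: 5.87
position: [0.6157, -0.1323, 0.2434]
tool_rot: [0.658, 0.753, -0.001, 0.003]
ft_force: [0.5, -0.5, -1.4]
grip_width: 0.0237
grip_force: 40.0
time: 6.2
position: [0.6215, -0.1901, 0.2429]
tool_rot: [0.657, 0.754, 0.0, -0.0]
ft_force: [-0.5, 0.9, -1.8]
grip_width: 0.0234
grip_force: 40.0
[301.30615786 145.96197677] [([136.2, 1.7, 368.3, 274.1], 0.78)]
[[0.99, 0.135, 0.035, 0.613], [0.14, -0.957, -0.253, -0.118], [-0.0, 0.256, -0.967, 0.384], [0.0, 0.0, 0.0, 1.0]]
```

View pics/w3.png

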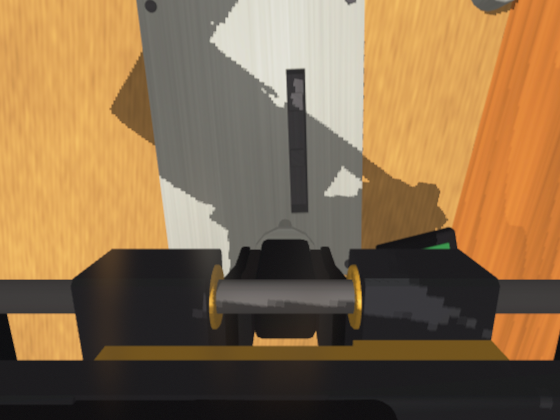

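The wrist view shows the slot from (296,70) to (299,212), and the rod's tip pokes out at about (285,222). I fit the slot and look at an enhanced crop of its inside for the blocks.

```bash
python3 - <<'E'
from h import *
c=get_calibration("wrist");a=cv2.imread("pics/w3.png")
g=a.max(2);m=((g<75)).astype(np.uint8);m[:,:275]=0;m[:,320:]=0;m[:60]=0;m[216:]=0
m[66:215,292:303]=1
m=cv2.morphologyEx(m,cv2.MORPH_CLOSE,np.ones((5,5)))
n,l,s,ce=cv2.connectedComponentsWithStats(m);i=1+s[1:,4].argmax();print(s[i],ce[i])
for r in(80,110,140,170,200):print(r,a[r,280:316].max(1).tolist())
for q in(286,70),(305,69),(308,212),(291,212.5):print(onz(c,*q,.1))
tcp=get_obs()["position"];print(tcp,proj(c,tcp-[0,0,.1016]),[proj(c,tcp-[0,0,.1016]+d) for d in([.0045,0,0],[0,.0045,0])])
k=cv2.resize(a[60:235,265:325],None,fx=3.4,fy=3.4,interpolation=cv2.INTER_CUBIC)
k=np.hstack([k,np.clip(k.astype(float)*3-60,0,255).astype(np.uint8)]);cv2.imwrite("pics/w3c.png",k)
E
```

```text
[ 287   66   21  149 2516] [297.16971383 139.80445151]
80 [225, 224, 225, 225, 227, 222, 151, 56, 56, 57, 56, 56, 56, 64, 94, 105, 106, 104, 104, 99, 98, 96, 84, 62, 70, 183, 221, 221, 219, 217, 217, 219, 220, 220, 219, 218]
110 [117, 117, 117, 117, 117, 118, 119, 91, 55, 51, 52, 50, 51, 51, 52, 51, 52, 52, 52, 62, 68, 71, 66, 55, 51, 95, 180, 216, 219, 218, 216, 217, 219, 221, 220, 218]
140 [115, 114, 114, 114, 113, 113, 114, 115, 89, 59, 53, 55, 54, 54, 54, 55, 55, 56, 55, 54, 54, 54, 55, 55, 50, 45, 82, 109, 115, 114, 114, 114, 115, 116, 116, 115]
170 [114, 113, 112, 111, 111, 110, 111, 111, 112, 93, 63, 54, 54, 54, 55, 54, 56, 55, 55, 55, 54, 54, 55, 55, 55, 50, 49, 92, 112, 113, 113, 112, 113, 116, 116, 115]
200 [112, 112, 111, 110, 111, 109, 107, 107, 108, 110, 94, 67, 55, 55, 55, 54, 56, 56, 56, 55, 56, 55, 54, 56, 56, 55, 50, 60, 96, 111, 112, 111, 112, 113, 114, 113]
[ 0.6082 -0.0834]
[ 0.622  -0.0807]
[ 0.6412 -0.1877]
[ 0.6276 -0.1901]
[ 0.62107356 -0.18800764  0.24300408] [283.0883656  223.31463104] [array([289.45348546, 224.18651955]), array([283.99191876, 217.17324782])]
```

View pics/w3c.png

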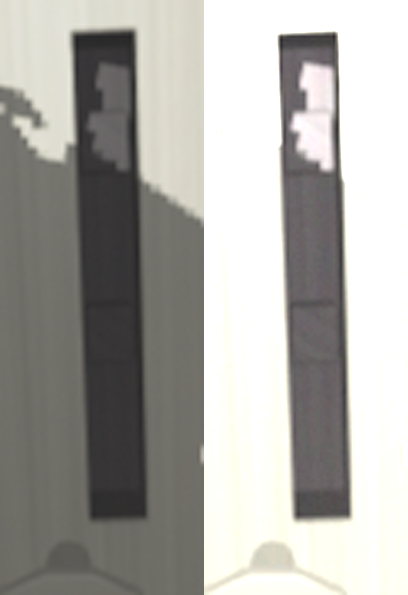

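In the crop, block A spans image rows 92–111 (in the light) and block B rows 149–167. The rod's tip is at about (285,219). Next I work out the offsets in the cabinet frame.

```bash
python3 - <<'E'
from h import *
c=get_calibration("wrist")
cor=np.array([onz(c,*q,.1) for q in((286.2,70),(305,69),(307.6,212),(291,212.5))])
C=cor.mean(0);y=(cor[0]+cor[1]-cor[2]-cor[3]);y/=np.linalg.norm(y);x=np.array([y[1],-y[0]])
print("C",C,"yaw",np.arctan2(-y[0],y[1]))
f=lambda p:np.round(np.array([(p-C)@x,(p-C)@y])*1000,1)
for n,u,v in(("A",296,92.4),("A",298,110.6),("B",297,148.8),("B",298.5,166.5)):print(n,f(onz(c,u,v,.08)))
t=onz(c,285,219.2,.1414)-.0045*y;o=get_obs();print("tip",f(t),"tcp",f(o["position"][:2]),o["tool_rot"])
S=get_calibration("scene");D=get_calibration("side")
print("scene slot",f(onz(S,231,206,.1)))
E
```

```text
C [ 0.624725 -0.135475] yaw 0.17643351230219437
A [ 0.4 39.5]
A [ 1.7 25.5]
B [ 0.1 -5. ]
B [  0.9 -19.7]
tip [-11.4 -52.7] tcp [-12.8 -51.1] [ 6.55790440e-01  7.54942189e-01  1.39852587e-04 -1.08171967e-03]
scene slot [ 3.6 -1.7]
```

Blocks sit at cabinet y ≈ +32.5 and -12.4, both inside the stated ranges. I go above block B, just clear of the cover, and check the fit in the wrist view.

```bash
python3 -m inch '[0.25,0.06,0,0,0,-0.024, 0.5,0.13,0.15,0,0,-0.024, 0.5,0.13,0.35,0,0,-0.024, 0.5,0.13,0.44,0,0,-0.024, 0.5,0.13,0.44,0,0,-0.024, 0.5,0.13,0.44,0,0,-0.024]'
python3 - <<'E'
from h import *
a=camera("wrist");b=camera("side");print(np.round(get_calibration("wrist")["T"],4).tolist())
cv2.imwrite("pics/w4.png",a[:,:,::-1])
k=cv2.resize(a[100:260,225:345],(600,800))[:,:,::-1]
k=cv2.resize(a[110:260,235:335],(400,600),interpolation=cv2.INTER_CUBIC)
k2=cv2.resize(b[130:250,260:340],(400,600),interpolation=cv2.INTER_CUBIC)
cv2.imwrite("pics/w4c.png",np.hstack([k,k2])[:,:,::-1])
E
```

```text
time: 6.8
position: [0.6259, -0.1475, 0.2082]
tool_rot: [0.641, 0.768, -0.0, -0.001]
ft_force: [0.6, -0.1, -0.8]
grip_width: 0.0236
grip_force: 40.0
[[0.9839, 0.1724, 0.0481, 0.615], [0.179, -0.9505, -0.254, -0.0781], [0.0019, 0.2585, -0.966, 0.3503], [0.0, 0.0, 0.0, 1.0]]
```

View pics/w4c.png

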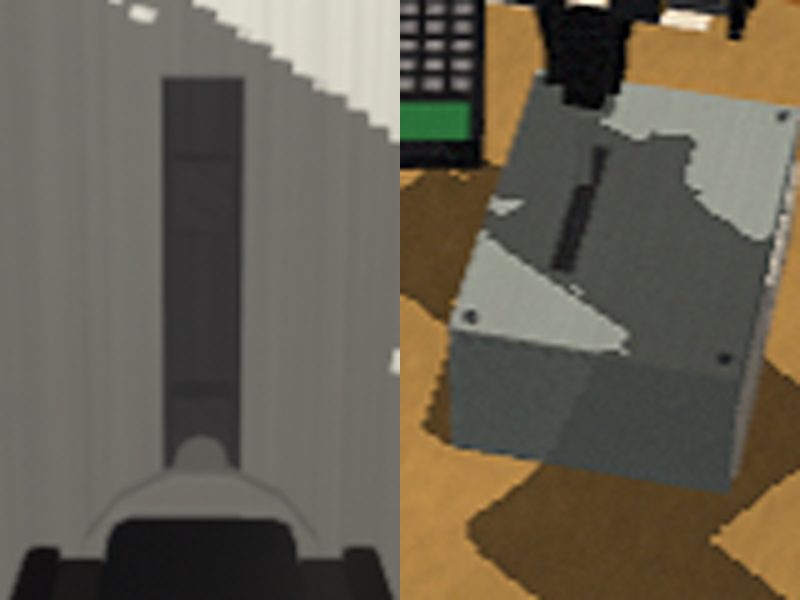

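The tip is centred in the slot (crop x 200, slot edges 164–240), and block B lies under it. I lower it until just above the block.

```bash
python3 -m inch '[0,0,0.08,0,0,0, 0,0,0.16,0,0,0, 0,0,0.24,0,0,0, 0,0,0.29,0,0,0, 0,0,0.29,0,0,0, 0,0,0.29,0,0,0]'
python3 -m inch '[0,0,0.01,0,0,0, 0,0,0.02,0,0,0, 0,0,0.03,0,0,0, 0,0,0.03,0,0,0, 0,0,0.03,0,0,0]'
```

```text
time: 7.4
position: [0.6258, -0.1482, 0.1847]
tool_rot: [0.641, 0.767, -0.0, -0.001]
ft_force: [-0.2, -0.2, -1.7]
grip_width: 0.0236
grip_force: 40.0
time: 7.82
position: [0.6261, -0.1482, 0.183]
tool_rot: [0.641, 0.768, -0.0, 0.0]
ft_force: [-0.3, 0.2, -1.6]
grip_width: 0.0238
grip_force: 40.0
```

```bash
python3 -m inch '[0,0,0.01,0,0,0, 0,0,0.02,0,0,0, 0,0,0.025,0,0,0, 0,0,0.025,0,0,0]'
python3 -m inch '[0,0,0.01,0,0,0, 0,0,0.013,0,0,0, 0,0,0.013,0,0,0, 0,0,0.013,0,0,0]'
```

```text
time: 8.15
position: [0.6262, -0.1482, 0.1813]
tool_rot: [0.641, 0.768, 0.0, 0.0]
ft_force: [1.0, 0.4, 0.7]
grip_width: 0.0236
grip_force: 40.0
time: 8.48
position: [0.6263, -0.1482, 0.1804]
tool_rot: [0.641, 0.768, 0.0, 0.0]
ft_force: [-1.3, 0.1, 3.2]
grip_width: 0.0238
grip_force: 40.0
```

```bash
python3 -m inch '[0,0,0.006,0,0,0, 0,0,0.013,0,0,0, 0,0,0.013,0,0,0, 0,0,0.013,0,0,0]'
python3 - <<'E'
from rig import *
o=get_obs();print(o["ft_force"],o["moment"],o["position"])
E
```

```text
time: 8.82
position: [0.6263, -0.1482, 0.179]
tool_rot: [0.641, 0.767, 0.0, 0.0]
ft_force: [-0.1, 0.5, 4.1]
grip_width: 0.0235
grip_force: 40.0
[-0.14225696  0.51469673  4.12831429] [0.13029224 0.17249712 0.04988477] [ 0.62627632 -0.14824051  0.1790169 ]
```

```bash
python3 -m inch '[0,0,0.01,0,0,0, 0,0,0.02,0,0,0, 0,0,0.025,0,0,0, 0,0,0.025,0,0,0, 0,0,0.025,0,0,0]'
python3 -m inch '[0,0,0.01,0,0,0, 0,0,0.013,0,0,0, 0,0,0.013,0,0,0, 0,0,0.013,0,0,0]'
```

```text
time: 9.23
position: [0.6263, -0.1482, 0.177]
tool_rot: [0.641, 0.767, 0.0, 0.0]
ft_force: [-0.5, 0.8, 3.8]
grip_width: 0.0237
grip_force: 40.0
time: 9.57
position: [0.6263, -0.1482, 0.1758]
tool_rot: [0.641, 0.767, 0.0, 0.0]
ft_force: [0.3, -0.1, 4.6]
grip_width: 0.0237
grip_force: 40.0
```

It yields softly (about 6 N at 5.7 mm), so this is the tab. I press slightly more and look at the drawer.

```bash
python3 -m inch '[0,0,0.01,0,0,0, 0,0,0.013,0,0,0, 0,0,0.013,0,0,0, 0,0,0.013,0,0,0, 0,0,0.013,0,0,0, 0,0,0.013,0,0,0]'
python3 - <<'E'
from h import *
a=camera("side");cv2.imwrite("pics/d1.png",cv2.resize(a[110:260,230:430],(800,600))[:,:,::-1])
E
```

```text
time: 10.07
position: [0.6262, -0.1482, 0.1749]
tool_rot: [0.641, 0.767, 0.0, 0.0]
ft_force: [0.1, -0.7, 3.5]
grip_width: 0.0238
grip_force: 40.0
```

View pics/d1.png

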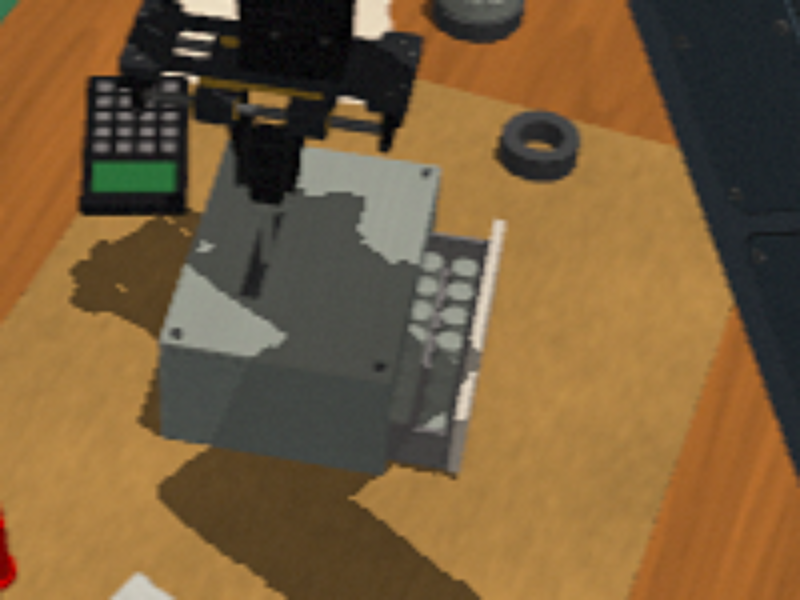

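The drawer is out (white panel at (485,340) in the crop) and the ring is in place. I withdraw the rod straight up and carry it back.

```bash
python3 -m inch '[0,0,-0.2,0,0,0, 0,0,-0.5,0,0,0, 0,0,-0.88,0,0,0, 0,0,-0.88,0,0,0]'
python3 -m inch '[0.5,0.02,0,0,0,0, 1,0.03,0,0,0,0, 1,0.03,0,0,0,0]'
python3 -m inch '[0.5,0.02,0,0,0,0, 1,0.03,0,0,0,0, 1,0.03,0,0,0,0]'
python3 -m inch '[0.5,0.02,0,0,0,0, 1,0.03,0,0,0,0, 1,0.03,0,0,0,0]'
python3 -m inch '[0.5,0.02,0,0,0,0, 1,0.03,0,0,0,0, 1,0.03,0,0,0,0]'
python3 -m inch '[0.15,0,0,0,0,0.07, 0.3,0,0,0,0,0.14, 0.3,0,0,0,0,0.21, 0.3,0,0,0,0,0.28, 0.3,0,0,0,0,0.324, 0.3,0,0,0,0,0.324, 0.3,0,0,0,0,0.324]'
python3 - <<'E'
from rig import *
print(get_obs()["position"],get_obs()["tool_rot"])
E
```

```text
time: 10.45
position: [0.6286, -0.1491, 0.2497]
tool_rot: [0.641, 0.768, 0.001, 0.004]
ft_force: [-0.6, -0.3, -0.7]
grip_width: 0.0236
grip_force: 40.0
time: 10.7
position: [0.6105, -0.0619, 0.2429]
tool_rot: [0.639, 0.769, 0.0, -0.005]
ft_force: [-1.1, 0.7, -1.9]
grip_width: 0.0238
grip_force: 40.0
time: 10.95
position: [0.5986, 0.0171, 0.2429]
tool_rot: [0.639, 0.769, -0.0, -0.004]
ft_force: [-0.5, 0.0, -1.1]
grip_width: 0.024
grip_force: 40.0
time: 11.2
position: [0.5871, 0.0957, 0.2432]
tool_rot: [0.639, 0.769, -0.0, -0.004]
ft_force: [-0.3, -0.4, -2.0]
grip_width: 0.0235
grip_force: 40.0
time: 11.45
position: [0.5756, 0.1746, 0.2434]
tool_rot: [0.639, 0.769, 0.0, -0.003]
ft_force: [-0.3, -0.3, -1.5]
grip_width: 0.0235
grip_force: 40.0
time: 12.03
position: [0.5736, 0.1916, 0.2439]
tool_rot: [0.813, 0.582, -0.001, -0.001]
ft_force: [-0.4, -0.5, -1.2]
grip_width: 0.0238
grip_force: 40.0
[0.57356954 0.19163739 0.24386367] [ 8.12960490e-01  5.82317355e-01 -1.19040339e-03 -5.68088115e-04]
```

```bash
python3 -m inch '[0.01,0.015,0.2,0,0,0, 0.01,0.015,0.4,0,0,0, 0.01,0.015,0.5,0,0,0, 0.01,0.015,0.5,0,0,0, 0.01,0.015,0.5,0,0,0]'
python3 -m inch '[0,0,0.1,0,0,0, 0,0,0.2,0,0,0, 0,0,0.3,0,0,0, 0,0,0.4,0,0,0, 0,0,0.4,0,0,0]'
python3 -m inch '[0,0,0.1,0,0,0, 0,0,0.2,0,0,0, 0,0,0.3,0,0,0, 0,0,0.4,0,0,0, 0,0,0.45,0,0,0,0,0,0.45,0,0,0]'
```

```text
time: 12.45
position: [0.5753, 0.1922, 0.2046]
tool_rot: [0.813, 0.582, -0.001, -0.0]
ft_force: [0.4, 0.8, -0.9]
grip_width: 0.0237
grip_force: 40.0
time: 12.87
position: [0.5743, 0.1922, 0.1711]
tool_rot: [0.814, 0.581, -0.002, -0.001]
ft_force: [-0.3, -0.1, -1.6]
grip_width: 0.0236
grip_force: 40.0
time: 13.37
position: [0.5748, 0.1922, 0.1357]
tool_rot: [0.814, 0.581, -0.001, -0.001]
ft_force: [-0.5, 0.4, -1.1]
grip_width: 0.0236
grip_force: 40.0
```

```bash
python3 -m inch '[0,0,0.015,0,0,0, 0,0,0.03,0,0,0, 0,0,0.04,0,0,0, 0,0,0.04,0,0,0, 0,0,0.04,0,0,0]'
python3 -m inch '[0,0,0.006,0,0,0, 0,0,0.012,0,0,0, 0,0,0.012,0,0,0, 0,0,0.012,0,0,0]'
```

```text
time: 13.78
position: [0.5758, 0.1924, 0.1343]
tool_rot: [0.814, 0.581, 0.0, 0.0]
ft_force: [-0.1, -0.3, -2.1]
grip_width: 0.0236
grip_force: 40.0
time: 14.12
position: [0.5757, 0.1924, 0.1331]
tool_rot: [0.814, 0.581, 0.0, 0.0]
ft_force: [0.4, -0.9, -2.0]
grip_width: 0.0237
grip_force: 40.0
```

```bash
python3 -m inch '[0,0,0.007,0,0,0, 0,0,0.014,0,0,0, 0,0,0.014,0,0,0, 0,0,0.014,0,0,0]'
python3 -m inch '[0,0,0.007,0,0,0, 0,0,0.01,0,0,0, 0,0,0.01,0,0,0, 0,0,0.01,0,0,0]'
```

```text
time: 14.45
position: [0.5756, 0.1924, 0.1318]
tool_rot: [0.814, 0.581, -0.0, -0.0]
ft_force: [0.7, -0.3, -1.5]
grip_width: 0.0239
grip_force: 40.0
time: 14.78
position: [0.5757, 0.1924, 0.1316]
tool_rot: [0.814, 0.581, 0.0, 0.0]
ft_force: [-1.0, -0.8, 3.5]
grip_width: 0.0238
grip_force: 40.0
```

Seated (about 5 N up, at the height where it was picked). I open gently and retreat upwards.

```bash
python3 -m inch '[0,0,0,0,0,0, 0,0,0,0,0,0, 0,0,0,0,0,0, 0,0,0,0,0,0, 0,0,0,0,0,0, 0,0,0,0,0,0]' 40 
python3 -m inch '[0,0,0,0,0,0, 0,0,0,0,0,0, 0,0,0,0,0,0, 0,0,0,0,0,0, 0,0,0,0,0,0, 0,0,0,0,0,0]' 80 
python3 -m inch '[0,0,-0.15,0,0,0, 0,0,-0.4,0,0,0, 0,0,-0.7,0,0,0, 0,0,-1,0,0,0, 0,0,-1,0,0,0]'
python3 -m inch '[0,0,-0.5,0,0,0, -0.3,0,-0.9,0,0,0, -0.7,0,-0.9,0,0,0, -0.7,0,-0.9,0,0,0,-0.7,0,-0.9,0,0,0]'
python3 - <<'E'
from h import *
a=camera("scene");b=camera("side")
c=np.hstack([cv2.resize(a[160:300,120:450],(800,340)),]);d=cv2.resize(b[220:330,190:440],(572,252),interpolation=cv2.INTER_CUBIC)
o=np.zeros((592,800,3),np.uint8);o[:340]=c;o[340:,:572]=d;cv2.imwrite("pics/f.png",o[:,:,::-1])
E
```

```text
time: 15.28
position: [0.5757, 0.1924, 0.131]
tool_rot: [0.814, 0.581, -0.0, -0.0]
ft_force: [0.1, 0.1, -0.7]
grip_width: 0.0395
grip_force: 0.0
time: 15.78
position: [0.5757, 0.1924, 0.1311]
tool_rot: [0.814, 0.581, 0.0, 0.0]
ft_force: [0.4, 0.4, -0.4]
grip_width: 0.0722
grip_force: 0.0
time: 16.2
position: [0.579, 0.193, 0.2171]
tool_rot: [0.814, 0.581, 0.005, 0.002]
ft_force: [1.3, 0.0, 0.9]
grip_width: 0.0801
grip_force: 0.0
time: 16.62
position: [0.557, 0.1384, 0.2839]
tool_rot: [0.814, 0.58, 0.0, 0.0]
ft_force: [-0.6, -0.2, -0.4]
grip_width: 0.0801
grip_force: 0.0
```

View pics/f.png

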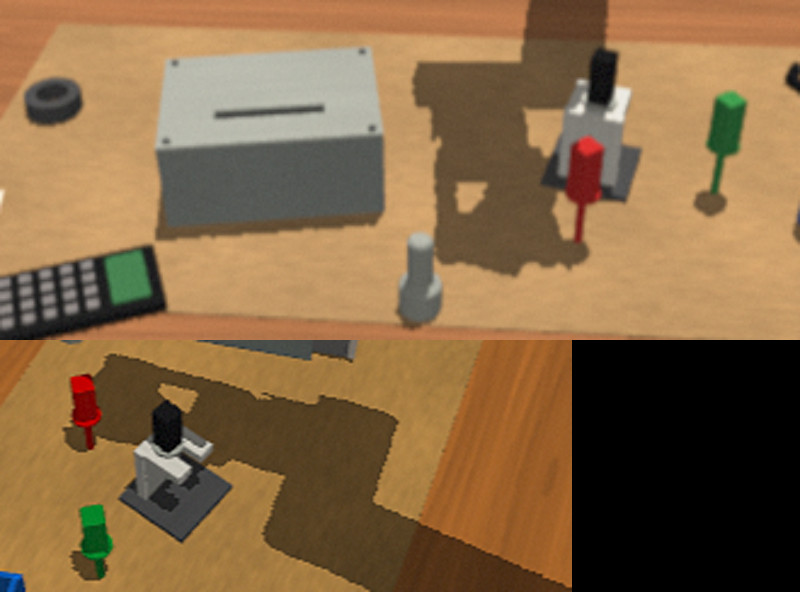

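The rod hangs upright in the fork (scene crop (602,80)), and the ring, plug gauge and the red and green look-alikes stand where they were. The gripper is clear, so I hand in.

```bash
python3 -c "from rig import *;print(hand_in())"
```

```text
the job is handed in; nothing more can be done
None
```

I handed the job in at about 17 s: pressing the tab at about y = -12 mm sprang the drawer open, the rod hangs upright back in its fork, and nothing else looked disturbed (drawer last seen right after the press; micrometer not re-checked).

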